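Tip the tea lights out of the flap caddy

ROBOT

A 7-joint arm with a two-finger parallel gripper is mounted at the origin on a cart in front of the work surface, level with it; the furniture and walls round the work are solid. World frame = base frame: x ahead of the robot, y to its left, z up, the work surface at z = 0. Lengths are in m, angles in rad, forces in N, time in s.
With the tool pointing down it reaches from about 0.425 to 0.875 m from the base axis. Payload 4.7 kg.
Tool frame: the origin (TCP) lies at the very end of the fingers, on their centre line; the grasp point (between the pads) lies 19 mm behind it; z points along the fingers, y is the line along which they close (so a half turn about z gives the same grasp; the last joint's range is limited). The gripper opens to 87 mm and grips with 3 to 60 N. Pads are 19 mm wide; open, the fingers measure 117 mm over their backs; the gripper's body (75 mm by 190 mm) begins 51 mm behind the grasp point.
Start: joints at [-1.216, 0.321, -0.07, 1.45, 0.023, 1.371, -0.057], TCP at [0.217, 0.613, 0.223] pointing down, gripper open.
Joint ranges: [-2.86, 2.86], [-0.3, 2.09], [-1.38, 1.24], [0.06, 2.45], [-1.56, 4.7], [0.09, 2.05], [-2.69, 2.69]. Speed limits (rad/s): [2.57, 2.57, 3.14, 3.14, 3.14, 3.14, 3.14].

INTERFACE

Orientations are given as a rotation vector (axis times angle).
In Python, from bench import ctrl, vision gives the robot as it stands.
- The arm moves only by the tool jog_arm, never from a script. Its argument "increments" is a list of rows, each an object of numbers: "tx", "ty", "tz": the shift along the tool's x, y, z in mm; "wx", "wy", "wz": the turn, a rotation vector about the tool's x, y, z in rad; "gripper": the opening, from 0 (shut) to 1 (fully open). In form: [{"tx": .., "ty": .., "tz": .., "wx": .., "wy": .., "wz": .., "gripper": ..}, ...]. A call has exactly 5 rows; each row is the pose to reach, as a shift and turn from the pose commanded when the call began, along the tool's axes at that moment; what a row does not reach only later rows make up. A row lasts 1/12 s, in which the tool goes at most 41.7 mm and 7.16 degrees, less where a joint would pass 70% of its speed; a pose out of reach is approached as far as the arm can. A call with a gripper value outside its range is refused whole. The fingers move at their own pace and stop on an object; "grip_force" is the grip in N (left out, the last holds). Time passes only in rows, so rows that repeat a pose let the fingers close, or fill a call up. It gives the time, the measured TCP pose, the force, the opening and the grip force at its end, in the units of the state.
- ctrl.get_state(): the state, without advancing time (a new reading comes with each control period).
- vision.get_image(name): name is "side" or "top" or "wrist"; returns a dict with "color" (384x512x3 uint8, blue, green, red), "fx", "fy", "cx", "cy" (pixels), "extrinsics" (4x4, takes a point from world to camera coordinates). Camera axes: x right, y down, z forward; pixel columns grow to the right and rows downward; lengths in m; the calibration is good to about 2 mm. The wrist camera is an equidistant fisheye: a pixel r from the principal point sees the ray r / f radians off the axis. A picture is of the moment at which its call begins. There is no depth.
- ctrl.close_job(): hands the job in; it is judged then, once.
Trained networks look in the newest picture that a camera, given by its name, has taken for a name from the list of things; names that differ only in an ending like _2 or _b are one class to them, and where a whole thing is asked for, a point or a joint stands for the part that bears it (a point fixed in the world has none). Each returns a list of dicts, best first, with "conf" (0 to 1); they miss things now and then, are a little off and sometimes report something else, mostly with a low value. They report only what shows in the picture. A call takes as long as a camera call.
- vision.spot_in(camera, thing): "bbox" ([left, top, right, bottom] in pixels, round what is visible of it).
The state is a dict: "time": time; "joint_positions": joint angles; "qd": joint speeds; "joint_torque": joint torques, N m; "position": TCP position; "tool_rot": TCP orientation; "ft_force": force on the tool from outside, world axes, zero at the start; "torque": the same for the moment, N m; "grip_width": opening from 0.0 (shut) to 1.0 (fully open); "grip_force": force on a finger pad.
Only numpy, scipy, OpenCV 4.12 (cv2) and the standard library are available. Lean on these libraries where they do the work, as an engineer would, in place of code of your own. Each camera call takes 0.05 s, during which the arm holds its last target. There are 200 camera calls.

TASK

Take the small metal caddy with the hinged front flap, hold it close above the plywood tray and tip it, flap end down, just far enough for the flap to swing open and both tea lights to slide out into the tray; never turn it upside down. Then stand the caddy upright on the table outside the tray and let go.

Things in the scene. Friction and masses are not known exactly. Their poses are not given: they have to be found in the camera images.
- caddy: bare-metal box, 112 (x) x 54 (y) x 60 mm high, 0.22 kg. Origin: centre of its underside, z up. Loose flap at the -x end (roughly toward the robot), 51 mm high, hinged along the top, hangs shut, swings outward when that end is tipped down. Flat floor ends at x = -57 mm: the candles slide out over that edge by 40 degrees of tip, 50 is ample. Grip across the 54 mm sides, mid-length
- tray: open square plywood tray, 160 x 160 x 34 mm high outside, walls and floor 8 mm thick, 0.6 kg, loose on the table. Origin: centre of its underside, z up, x and y along its sides
- candle_1: tea light in a metal cup, 38 mm across, 15 mm high, 15 g; it lies in the caddy behind the flap, unseen. Origin: centre of its underside
- candle_2: second tea light, same as the first, behind it in the caddy. Origin: centre of its underside

How it is judged:
By the outcome, as a careful person would: the job done as asked, in the order asked, and still so for the second after the job is handed in, with the robot touching nothing.
It also fails if it takes over 48 s, if anything falls off the work surface, if the arm or the gripper's body presses on something with over 40 N, if the wrist force passes 120 N, or if a joint passes its speed limit or range.

## Working session

There is one attempt and no reset: what is moved stays moved. The work goes in short steps, Python scripts to look and compute and a tool call to move; the robot and the scene stay as the last step left them, time stands still between calls to the robot, and variables do not carry over. Pictures are saved under pics/ and viewed, at most 10 in all, crops included, and the job is handed in when it is done.

Besides the shell and the picture viewer there is one more tool, called after "Emit:" as name(argument=value, ...) on one line, values as JSON. jog_arm: Moves the arm, as the interface text tells. Its arguments: {"type":"object","properties":{"increments":{"type":"array"},"grip_force":{"type":"number"}},"required":["increments"]}

```bash
mkdir -p pics
python3 - <<'E'
from bench import ctrl, vision
import cv2, numpy as np
s=ctrl.get_state(); print(s['time'],s['position'],s['tool_rot'],s['grip_width'])
ims=[]
for c in ['side','top']:
    r=vision.get_image(c); print(c,r['fx'],r['fy'],r['cx'],r['cy'],np.round(r['extrinsics'],3).tolist())
    cv2.imwrite(f'pics/{c}0.png',r['color'])
    for t in ['caddy','tray']: print(t,vision.spot_in(c,t)[:2])
E
```

```text
0.0 [0.2170937  0.61205869 0.22142443] [-5.32599222e-01 -3.09584727e+00  3.06755686e-03] 0.9941536467149866
side 463.603861331573 463.603861331573 257.9327382731182 185.44768073471715 [[-1.0, 0.029, -0.005, 0.448], [0.023, 0.663, -0.749, -0.157], [-0.018, -0.748, -0.663, 1.074], [0.0, 0.0, 0.0, 1.0]]
caddy [{'bbox': [196.8, 191.8, 257.7, 269.3], 'conf': 0.61}]
tray [{'bbox': [215.6, 121.0, 309.3, 186.6], 'conf': 0.88}]
top 358.8513727947003 358.8513727947003 257.61925150194656 191.04774965938623 [[0.01, -1.0, -0.017, 0.275], [-0.984, -0.007, -0.177, 0.423], [0.177, 0.018, -0.984, 0.795], [0.0, 0.0, 0.0, 1.0]]
caddy [{'bbox': [198.4, 131.9, 254.1, 180.6], 'conf': 0.61}]
tray [{'bbox': [279.9, 142.2, 360.2, 220.3], 'conf': 0.86}]
```

View pics/top0.png

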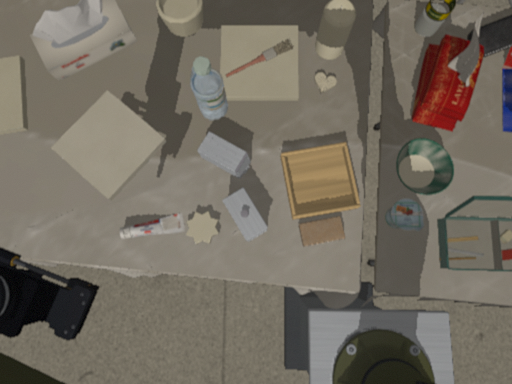

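View pics/side0.png

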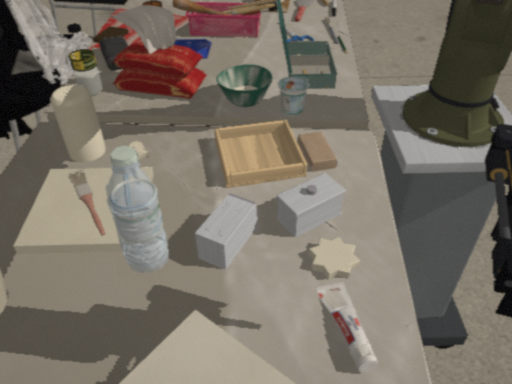

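Run:
```python
import cv2, numpy as np
a=cv2.imread('pics/side0.png')[165:275,180:360]; b=cv2.imread('pics/top0.png')[120:250,180:370]
a=cv2.resize(a,None,fx=4,fy=4,interpolation=3)[:,:720];cv2.imwrite('pics/c1.png',a)
b=cv2.resize(b,None,fx=4,fy=4,interpolation=3);cv2.imwrite('pics/c2.png',b)
```

```text
(no output)
```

View pics/c1.png

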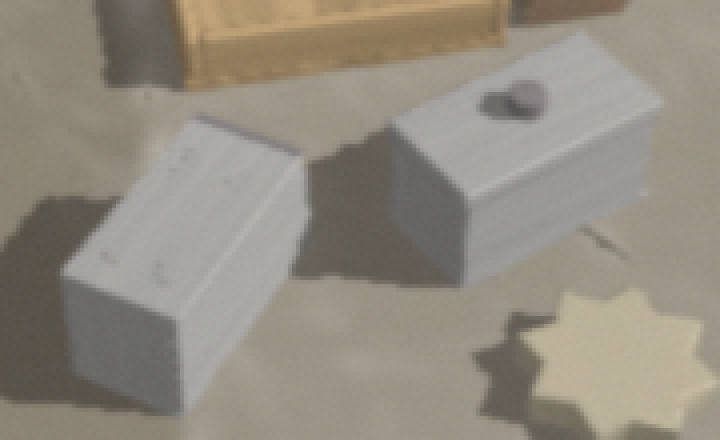

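View pics/c2.png

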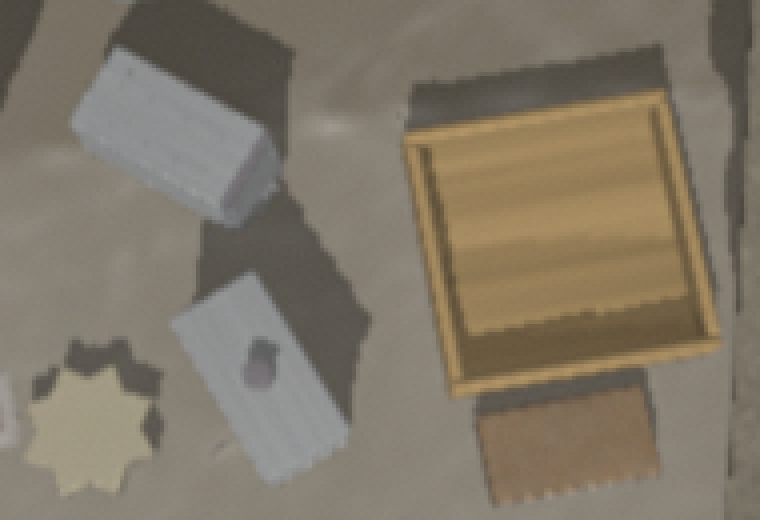

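```bash
cat > h.py <<'E'
from bench import ctrl, vision
import numpy as np
from scipy.spatial.transform import Rotation as R
def plane(im,uv,z):
    E=np.array(im['extrinsics']);Rm=E[:3,:3];c=-Rm.T@E[:3,3]
    uv=np.atleast_2d(uv).astype(float)
    d=np.c_[(uv[:,0]-im['cx'])/im['fx'],(uv[:,1]-im['cy'])/im['fy'],np.ones(len(uv))]@Rm
    return c+d*((z-c[2])/d[:,2])[:,None]
E
python3 - <<'E'
from h import *
np.set_printoptions(precision=4,suppress=True)
s=vision.get_image('side');t=vision.get_image('top')
f=lambda im,a,o,z:plane(im,np.array(a)/4+o,z)
A=f(s,[(195,118),(303,153),(180,318),(62,270)],(180,165),.06)
B=f(t,[(118,47),(268,132),(222,207),(74,122)],(180,120),.06)
Bo=f(s,[(182,413),(75,375)],(180,165),0)
C=f(t,[(405,140),(663,92),(720,345),(455,395)],(180,120),.034)
C2=f(t,[(170,322),(255,272),(348,432),(275,487)],(180,120),.06)
for X in (A,B,Bo,C,C2): print(X[:,:2].tolist(),X.mean(0)[:2],np.linalg.norm(np.diff(X,axis=0),axis=1))
st=ctrl.get_state();print(R.from_rotvec(st['tool_rot']).as_matrix(),st['time'])
E
```

```text
[[0.5063709964506738, 0.3104826227788058], [0.4607967357990183, 0.3336519852122948], [0.5100255541496809, 0.42311291053966527], [0.5568763736040954, 0.3967473433051021]] [0.5085 0.366 ] [0.0511 0.1021 0.0538]
[[0.5578229654614019, 0.39313423845521367], [0.506660011939269, 0.3042905222878255], [0.4619318851252559, 0.33001665457295937], [0.5120678501741103, 0.4172156568671353]] [0.5096 0.3612] [0.1025 0.0516 0.1006]
[[0.5123752502105522, 0.4210886382384128], [0.5569280328172254, 0.3999731007958601]] [0.5347 0.4105] [0.0493]
[[0.5097355771419142, 0.2237745586663775], [0.540296326153013, 0.06957166595015349], [0.38792080792883643, 0.041744617796678374], [0.35759003119016897, 0.19515269960210294]] [0.4489 0.1326] [0.1572 0.1549 0.1564]
[[0.39496543879654866, 0.35806884546476714], [0.4241072129644931, 0.31041142132844146], [0.33376088054169717, 0.25699588139781376], [0.30300385498649957, 0.2972476931519905]] [0.364  0.3057] [0.0559 0.105  0.0507]
[[-0.9425  0.3343 -0.    ]
 [ 0.3343  0.9425 -0.0002]
 [-0.     -0.0002 -1.    ]] 0.4
```

Run:
```python
from h import *
np.set_printoptions(precision=4,suppress=True)
s=vision.get_image('side');t=vision.get_image('top')
print('bottle side base',plane(s,[(122,255),(147,260),(167,255),(146,270)],0))
print('bottle top base',plane(t,[(204,112),(222,112),(213,118)],0))
print('shoulder edges top view z.1',plane(t,[(192,88),(223,88),(215,118)],.1))
for z in (.12,.15,.18,.21): print(z,plane(s,[(124,150)],z)[0],plane(t,[(201,64)],z)[0])
st=ctrl.get_state();print(st['time'])
Rt=R.from_rotvec(st['tool_rot']);p=st['position']
x=np.array([np.cos(np.radians(60.5)),np.sin(np.radians(60.5)),0]);z=np.array([0,0,-1.]);Rg=np.c_[x,np.cross(z,x),z]
g=np.array([.507,.361,.12])
print((Rt.inv().apply(g-p)*1000),(Rt.inv()*R.from_matrix(Rg)).as_rotvec())
```

```text
bottle side base [[0.6851 0.3878 0.    ]
 [0.6419 0.3998 0.    ]
 [0.6102 0.3903 0.    ]
 [0.6404 0.4205 0.    ]]
bottle top base [[0.6318 0.4186 0.    ]
 [0.6319 0.3727 0.    ]
 [0.6157 0.3951 0.    ]]
shoulder edges top view z.1 [[0.648  0.4303 0.1   ]
 [0.6482 0.3594 0.1   ]
 [0.576  0.3754 0.1   ]]
0.12 [0.6826 0.2579 0.12  ] [0.6961 0.4081 0.12  ]
0.15 [0.6693 0.298  0.15  ] [0.679  0.4023 0.15  ]
0.18 [0.6559 0.3381 0.18  ] [0.6619 0.3964 0.18  ]
0.21 [0.6426 0.3782 0.21  ] [0.6448 0.3906 0.21  ]
0.5
[-357.1434 -140.3362  102.5843] [ 0.0001 -0.0001  1.7449]
```

Emit:
jog_arm(increments=[{"tx": -30, "ty": -12, "wz": 0.12, "gripper": 1}, {"tx": -65, "ty": -26, "wz": 0.24, "gripper": 1}, {"tx": -102, "ty": -40, "wz": 0.36, "gripper": 1}, {"tx": -139, "ty": -55, "wz": 0.48, "gripper": 1}, {"tx": -176, "ty": -70, "wz": 0.6, "gripper": 1}])

```text
validation failed for argument at $.in...
```

```bash
cat >> h.py <<'E'
def goal(g,yaw,tilt=0,off=0):
    """tool pose with grasp point g; tool x along yaw (deg), tilt>0 lowers the flap (-x) end"""
    a=np.radians(yaw);x=np.array([np.cos(a),np.sin(a),0]);z=np.array([0,0,-1.])
    Rg=R.from_matrix(np.c_[x,np.cross(z,x),z])*R.from_rotvec([0,np.radians(tilt),0])
    return np.array(g)+.019*Rg.apply([0,0,1]),Rg
def delta(g,yaw,tilt=0):
    st=ctrl.get_state();Rt=R.from_rotvec(st['tool_rot']);p,Rg=goal(g,yaw,tilt)
    print(round(st['time'],2),'pos',np.round(st['position'],4),'w',round(st['grip_width'],3),'q',np.round(st['joint_positions'],2),'F',np.round(st['ft_force'],1))
    print('mm',np.round(Rt.inv().apply(p-st['position'])*1000,1),'rv',np.round((Rt.inv()*Rg).as_rotvec(),3))
if __name__=='__main__':
    import sys;a=[float(v) for v in sys.argv[1:]];delta(a[:3],*a[3:])
E
python3 h.py .507 .361 .239 60.5; python3 -c "
from h import *;print(goal([0,0,0],0,45)[1].apply([0,0,1]))"
```

```text
0.5 pos [0.2173 0.6126 0.2226] w 1.001 q [-1.22  0.32 -0.07  1.45  0.02  1.37 -0.06] F [-0.7 -0.3  0.6]
mm [-357.1 -140.3    2.6] rv [ 0.    -0.     1.745]
[ 0.70710678  0.         -0.70710678]
```

Emit:
jog_arm(increments=[{"tx": -30, "ty": -12, "tz": 0, "wx": 0, "wy": 0, "wz": 0.12, "gripper": 1}, {"tx": -65, "ty": -26, "tz": 0, "wx": 0, "wy": 0, "wz": 0.24, "gripper": 1}, {"tx": -102, "ty": -40, "tz": 0, "wx": 0, "wy": 0, "wz": 0.36, "gripper": 1}, {"tx": -139, "ty": -55, "tz": 0, "wx": 0, "wy": 0, "wz": 0.48, "gripper": 1}, {"tx": -176, "ty": -70, "tz": 0, "wx": 0, "wy": 0, "wz": 0.6, "gripper": 1}])

```text
time: 0.92
position: [0.3609, 0.4866, 0.2228]
tool_rot: [1.431, 2.796, 0.001]
ft_force: [0.4, 0.2, -0.1]
grip_width: 1.002
grip_force: 0.0
```

```bash
python3 h.py .507 .361 .239 60.5
```

```text
0.92 pos [0.3609 0.4866 0.2228] w 1.002 q [-1.06  0.22  0.1   1.57 -0.02  1.35 -0.33] F [ 0.4  0.2 -0.1]
mm [-187.3   45.1    2.8] rv [ 0.000e+00 -1.000e-03  1.139e+00]
```

Emit:
jog_arm(increments=[{"tx": -38, "ty": 9, "tz": 0, "wx": 0, "wy": 0, "wz": 0.12, "gripper": 1}, {"tx": -76, "ty": 18, "tz": 0, "wx": 0, "wy": 0, "wz": 0.24, "gripper": 1}, {"tx": -114, "ty": 27, "tz": 0, "wx": 0, "wy": 0, "wz": 0.36, "gripper": 1}, {"tx": -152, "ty": 36, "tz": 0, "wx": 0, "wy": 0, "wz": 0.48, "gripper": 1}, {"tx": -187, "ty": 45, "tz": 0, "wx": 0, "wy": 0, "wz": 0.6, "gripper": 1}])

```text
time: 1.33
position: [0.508, 0.3612, 0.223]
tool_rot: [2.195, 2.247, 0.001]
ft_force: [0.1, -0.0, -0.3]
grip_width: 1.0
grip_force: 0.0
```

Emit:
jog_arm(increments=[{"tx": 0, "ty": 0, "tz": 0, "wx": 0, "wy": 0, "wz": 0.12, "gripper": 1}, {"tx": 0, "ty": 0, "tz": 0, "wx": 0, "wy": 0, "wz": 0.24, "gripper": 1}, {"tx": 0, "ty": 0, "tz": 0, "wx": 0, "wy": 0, "wz": 0.36, "gripper": 1}, {"tx": 0, "ty": 0, "tz": 0, "wx": 0, "wy": 0, "wz": 0.48, "gripper": 1}, {"tx": 0, "ty": 0, "tz": 0, "wx": 0, "wy": 0, "wz": 0.54, "gripper": 1}])

```text
time: 1.75
position: [0.5064, 0.3632, 0.2227]
tool_rot: [-2.714, -1.581, -0.0]
ft_force: [-0.0, 0.8, -0.3]
grip_width: 1.0
grip_force: 0.0
```

```bash
python3 h.py .507 .361 .035 60.5
python3 - <<'E'
from h import *
import cv2
r=vision.get_image('wrist'); cv2.imwrite('pics/w1.png',r['color'])
print({k:r[k] for k in('fx','cx','cy')},np.round(r['extrinsics'],4).tolist(),vision.spot_in('wrist','caddy')[:2])
E
```

```text
1.75 pos [0.5064 0.3632 0.2227] w 1.0 q [-0.94  0.27  0.34  1.54 -0.09  1.35 -1.11] F [-0.   0.8 -0.3]
mm [ -1.7   1.7 206.7] rv [-0.    -0.    -0.001]
{'fx': 297.3186396354542, 'cx': 254.15852181302552, 'cy': 190.54727083499577} [[0.8698, -0.4934, 0.0004, -0.2612], [-0.4716, -0.8312, 0.2943, 0.5039], [-0.1449, -0.2562, -0.9557, 0.5569], [0.0, 0.0, 0.0, 1.0]] [{'bbox': [231.5, 120.9, 279.2, 218.9], 'conf': 0.59}]
```

View pics/w1.png

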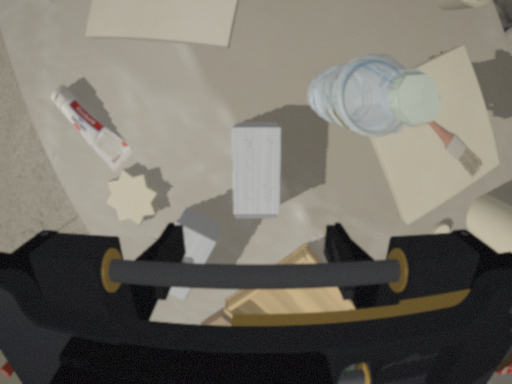

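Run:
```python
from h import *
r=vision.get_image('wrist');E=np.array(r['extrinsics']);c=-E[:3,:3].T@E[:3,3]
st=ctrl.get_state();Rt=R.from_rotvec(st['tool_rot'])
for uv in [(232.5,125.5),(281,125.5),(279.5,216),(234,216)]:
    d=np.array(uv)-[r['cx'],r['cy']];rr=np.hypot(*d);th=rr/r['fx']
    v=E[:3,:3].T@np.r_[np.sin(th)*d/rr,np.cos(th)]
    P=c+v*(.06-c[2])/v[2]; print(np.round(P,4),np.round(Rt.inv().apply(P-st['position'])*1000,1))
```

```text
[0.512  0.4219 0.06  ] [ 54.  -23.4 162.6]
[0.5581 0.3962 0.06  ] [ 53.9  29.3 162.6]
[0.5072 0.3039 0.06  ] [-51.5  29.7 162.6]
[0.4605 0.3301 0.06  ] [-51.3 -23.8 162.6]
```

Emit:
jog_arm(increments=[{"tx": 0, "ty": 3, "tz": 30, "wx": 0, "wy": 0, "wz": 0, "gripper": 1}, {"tx": -1, "ty": 3, "tz": 70, "wx": 0, "wy": 0, "wz": 0, "gripper": 1}, {"tx": -1, "ty": 3, "tz": 110, "wx": 0, "wy": 0, "wz": 0, "gripper": 1}, {"tx": -1, "ty": 3, "tz": 150, "wx": 0, "wy": 0, "wz": 0, "gripper": 1}, {"tx": -1, "ty": 3, "tz": 180, "wx": 0, "wy": 0, "wz": 0, "gripper": 1}])

```text
time: 2.32
position: [0.507, 0.3601, 0.0394]
tool_rot: [2.708, 1.592, -0.004]
ft_force: [0.1, -0.0, -0.4]
grip_width: 0.994
grip_force: 0.0
```

Emit:
jog_arm(increments=[{"tx": 0, "ty": 0, "tz": 15, "wx": 0, "wy": 0, "wz": 0, "gripper": 1}, {"tx": 0, "ty": 0, "tz": 25, "wx": 0, "wy": 0, "wz": 0, "gripper": 1}, {"tx": 0, "ty": 0, "tz": 25, "wx": 0, "wy": 0, "wz": 0, "gripper": 0.4}, {"tx": 0, "ty": 0, "tz": 25, "wx": 0, "wy": 0, "wz": 0, "gripper": 0.4}, {"tx": 0, "ty": 0, "tz": 25, "wx": 0, "wy": 0, "wz": 0, "gripper": 0.4}], grip_force=20)

```text
time: 2.73
position: [0.5097, 0.3618, 0.0194]
tool_rot: [-2.709, -1.59, -0.005]
ft_force: [0.6, -0.3, 0.3]
grip_width: 0.856
grip_force: 0.0
```

Emit:
jog_arm(increments=[{"tx": 0, "ty": 0, "tz": 0, "wx": 0, "wy": 0, "wz": 0, "gripper": 0.4}, {"tx": 0, "ty": 0, "tz": 0, "wx": 0, "wy": 0, "wz": 0, "gripper": 0.4}, {"tx": 0, "ty": 0, "tz": 0, "wx": 0, "wy": 0, "wz": 0, "gripper": 0.4}, {"tx": 0, "ty": 0, "tz": 0, "wx": 0, "wy": 0, "wz": 0, "gripper": 0.4}, {"tx": 0, "ty": 0, "tz": 0, "wx": 0, "wy": 0, "wz": 0, "gripper": 0.4}], grip_force=25)

```text
time: 3.15
position: [0.5088, 0.3615, 0.0187]
tool_rot: [-2.709, -1.589, -0.002]
ft_force: [-1.7, -0.3, 5.2]
grip_width: 0.618
grip_force: 25.0
```

Emit:
jog_arm(increments=[{"tx": 0, "ty": 0, "tz": -8, "wx": 0, "wy": 0, "wz": 0, "gripper": 0.4}, {"tx": 0, "ty": 0, "tz": -22, "wx": 0, "wy": 0, "wz": 0, "gripper": 0.4}, {"tx": 0, "ty": 0, "tz": -42, "wx": 0, "wy": 0, "wz": 0, "gripper": 0.4}, {"tx": 0, "ty": 0, "tz": -62, "wx": 0, "wy": 0, "wz": 0, "gripper": 0.4}, {"tx": 0, "ty": 0, "tz": -80, "wx": 0, "wy": 0, "wz": 0, "gripper": 0.4}])

```text
time: 3.57
position: [0.5086, 0.3606, 0.0993]
tool_rot: [2.71, 1.589, 0.001]
ft_force: [-0.3, 0.5, -2.0]
grip_width: 0.621
grip_force: 25.0
```

```bash
python3 h.py .444 .157 .125 101; python3 -c "
from h import *;print(ctrl.get_state()['grip_width'],ctrl.get_state()['grip_force'])"
```

```text
3.57 pos [0.5086 0.3606 0.0993] w 0.621 q [-0.93  0.36  0.33  1.68 -0.12  1.13 -1.08] F [-0.3  0.5 -2. ]
mm [-209.2   43.1   -6.7] rv [ 0.    -0.    -0.702]
0.6207351094237812 24.999555938411504
```

Emit:
jog_arm(increments=[{"tx": -8, "ty": 2, "tz": -2, "wx": 0, "wy": 0, "wz": -0.03, "gripper": 0.4}, {"tx": -24, "ty": 5, "tz": -5, "wx": 0, "wy": 0, "wz": -0.09, "gripper": 0.4}, {"tx": -44, "ty": 9, "tz": -7, "wx": 0, "wy": 0, "wz": -0.16, "gripper": 0.4}, {"tx": -64, "ty": 13, "tz": -7, "wx": 0, "wy": 0, "wz": -0.23, "gripper": 0.4}, {"tx": -84, "ty": 17, "tz": -7, "wx": 0, "wy": 0, "wz": -0.3, "gripper": 0.4}])

```text
time: 3.98
position: [0.4821, 0.2783, 0.1054]
tool_rot: [2.438, 1.98, 0.001]
ft_force: [-0.2, -0.5, -1.6]
grip_width: 0.617
grip_force: 25.0
```

```bash
python3 h.py .444 .157 .125 101
```

```text
3.98 pos [0.4821 0.2783 0.1054] w 0.617 q [-0.85  0.21  0.31  1.84 -0.07  1.1  -0.72] F [-0.2 -0.5 -1.6]
mm [-126.5  -12.4   -0.6] rv [ 0.001 -0.    -0.398]
```

Emit:
jog_arm(increments=[{"tx": -20, "ty": -2, "tz": 0, "wx": 0, "wy": 0, "wz": -0.07, "gripper": 0.4}, {"tx": -40, "ty": -4, "tz": 0, "wx": 0, "wy": 0, "wz": -0.14, "gripper": 0.4}, {"tx": -59, "ty": -6, "tz": 0, "wx": 0, "wy": 0, "wz": -0.21, "gripper": 0.4}, {"tx": -76, "ty": -8, "tz": 0, "wx": 0, "wy": 0, "wz": -0.28, "gripper": 0.4}, {"tx": -91, "ty": -9, "tz": 0, "wx": 0, "wy": 0, "wz": -0.34, "gripper": 0.4}])

```text
time: 4.4
position: [0.454, 0.1906, 0.1052]
tool_rot: [-2.069, -2.364, -0.0]
ft_force: [0.2, 0.6, -3.0]
grip_width: 0.622
grip_force: 25.0
```

```bash
python3 h.py .444 .157 .125 101
```

```text
4.4 pos [0.454  0.1906 0.1052] w 0.622 q [-0.77  0.08  0.33  1.99 -0.03  1.08 -0.29] F [ 0.2  0.6 -3. ]
mm [-32.  -14.3  -0.8] rv [ 0.    -0.    -0.059]
```

Emit:
jog_arm(increments=[{"tx": -12, "ty": -5, "tz": 0, "wx": 0, "wy": 0, "wz": -0.03, "gripper": 0.4}, {"tx": -21, "ty": -9, "tz": 0, "wx": 0, "wy": 0, "wz": -0.05, "gripper": 0.4}, {"tx": -27, "ty": -12, "tz": 0, "wx": 0, "wy": 0, "wz": -0.06, "gripper": 0.4}, {"tx": -31, "ty": -14, "tz": 0, "wx": 0, "wy": 0, "wz": -0.06, "gripper": 0.4}, {"tx": -32, "ty": -14, "tz": 0, "wx": 0, "wy": 0, "wz": -0.06, "gripper": 0.4}])

```text
time: 4.82
position: [0.4446, 0.158, 0.1049]
tool_rot: [-2.002, -2.421, -0.001]
ft_force: [-0.9, -0.0, -2.5]
grip_width: 0.62
grip_force: 25.0
```

```bash
python3 h.py .444 .157 .116 101 25;python3 h.py .444 .157 .113 101 48
python3 - <<'E'
from h import *
import cv2
r=vision.get_image('side'); cv2.imwrite('pics/s2.png',cv2.resize(r['color'][60:300,150:430],None,fx=2.5,fy=2.5))
print(vision.spot_in('side','tray')[:1],vision.spot_in('side','caddy')[:1])
E
```

```text
4.82 pos [0.4446 0.158  0.1049] w 0.62 q [-0.74  0.03  0.35  2.03 -0.01  1.08 -0.2 ] F [-0.9 -0.  -2.5]
mm [ 7.1 -0.8  6.1] rv [ 0.001  0.436 -0.003]
4.82 pos [0.4446 0.158  0.1049] w 0.62 q [-0.74  0.03  0.35  2.03 -0.01  1.08 -0.2 ] F [-0.9 -0.  -2.5]
mm [13.2 -0.8  4.6] rv [ 0.002  0.837 -0.003]
[{'bbox': [214.8, 122.5, 305.5, 188.6], 'conf': 0.6}] [{'bbox': [245.2, 92.2, 283.4, 150.1], 'conf': 0.89}]
```

View pics/s2.png

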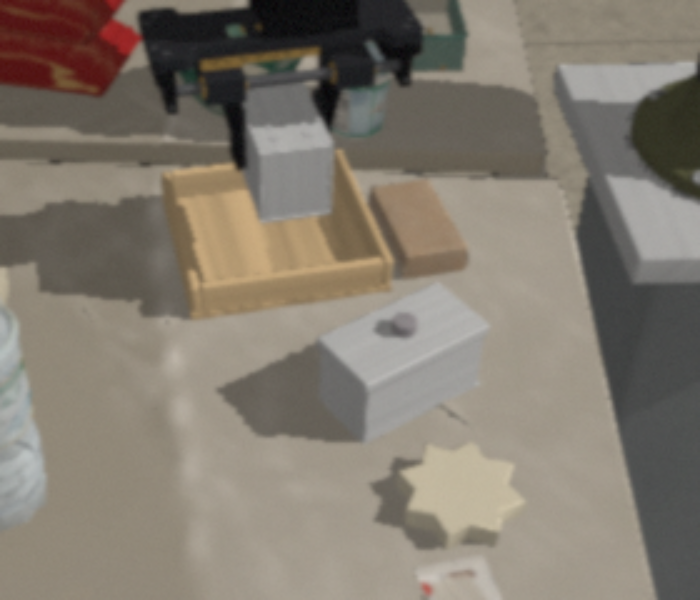

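Emit:
jog_arm(increments=[{"tx": 1, "ty": 0, "tz": 2, "wx": 0, "wy": 0.07, "wz": 0, "gripper": 0.4}, {"tx": 3, "ty": 0, "tz": 4, "wx": 0, "wy": 0.16, "wz": 0, "gripper": 0.4}, {"tx": 4, "ty": 0, "tz": 6, "wx": 0, "wy": 0.25, "wz": 0, "gripper": 0.4}, {"tx": 6, "ty": 0, "tz": 6, "wx": 0, "wy": 0.34, "wz": 0, "gripper": 0.4}, {"tx": 7, "ty": 0, "tz": 6, "wx": 0, "wy": 0.43, "wz": 0, "gripper": 0.4}])

```text
time: 5.38
position: [0.4443, 0.1662, 0.0993]
tool_rot: [-1.77, -2.147, -0.393]
ft_force: [-0.9, 0.2, -3.0]
grip_width: 0.619
grip_force: 25.0
```

```bash
python3 h.py .444 .157 .115 101 47
```

```text
5.38 pos [0.4443 0.1662 0.0993] w 0.619 q [-0.55  0.09  0.49  2.07 -0.53  1.11  0.4 ] F [-0.9  0.2 -3. ]
mm [ 5.6 -2.  -0.5] rv [0.003 0.386 0.001]
```

Emit:
jog_arm(increments=[{"tx": 1, "ty": 0, "tz": 0, "wx": 0, "wy": 0.08, "wz": 0, "gripper": 0.4}, {"tx": 2, "ty": -1, "tz": 0, "wx": 0, "wy": 0.16, "wz": 0, "gripper": 0.4}, {"tx": 3, "ty": -1, "tz": 0, "wx": 0, "wy": 0.24, "wz": 0, "gripper": 0.4}, {"tx": 5, "ty": -2, "tz": 0, "wx": 0, "wy": 0.32, "wz": 0, "gripper": 0.4}, {"tx": 6, "ty": -2, "tz": 0, "wx": 0, "wy": 0.39, "wz": 0, "gripper": 0.4}])

```text
time: 5.8
position: [0.4413, 0.1702, 0.1009]
tool_rot: [-1.543, -1.869, -0.674]
ft_force: [-1.1, 1.2, -2.4]
grip_width: 0.622
grip_force: 25.0
```

Emit:
jog_arm(increments=[{"tx": 0, "ty": 0, "tz": 0, "wx": 0, "wy": 0, "wz": 0, "gripper": 0.4}, {"tx": 0, "ty": 0, "tz": 0, "wx": 0, "wy": 0, "wz": 0, "gripper": 0.4}, {"tx": 0, "ty": 0, "tz": 0, "wx": 0, "wy": 0, "wz": 0, "gripper": 0.4}, {"tx": 0, "ty": 0, "tz": 0, "wx": 0, "wy": 0, "wz": 0, "gripper": 0.4}, {"tx": 0, "ty": 0, "tz": 0, "wx": 0, "wy": 0, "wz": 0, "gripper": 0.4}])

```text
time: 6.22
position: [0.4406, 0.1714, 0.1019]
tool_rot: [-1.542, -1.873, -0.672]
ft_force: [0.6, 0.5, -1.9]
grip_width: 0.62
grip_force: 25.0
```

```bash
python3 h.py .444 .157 .115 101 47
python3 - <<'E'
from h import *
import cv2
r=vision.get_image('side'); a=cv2.resize(r['color'][80:200,190:330],None,fx=2.8,fy=4)
print(vision.spot_in('side','candle_1')[:4],vision.spot_in('side','caddy')[:2])
q=vision.get_image('top'); b=cv2.resize(q['color'][130:250,240:380],None,fx=2.8,fy=4)
print(vision.spot_in('top','candle_1')[:4])
cv2.imwrite('pics/t3.png',np.hstack([a,b]))
E
```

```text
6.22 pos [0.4406 0.1714 0.1019] w 0.62 q [-0.34  0.29  0.53  2.07 -0.91  1.36  0.85] F [ 0.6  0.5 -1.9]
mm [-0.5  0.6 -0.8] rv [0.001 0.001 0.002]
[{'bbox': [249.8, 148.6, 268.9, 160.1], 'conf': 0.52}, {'bbox': [248.6, 145.7, 266.7, 147.0], 'conf': 0.49}] [{'bbox': [246.0, 96.8, 284.5, 146.0], 'conf': 0.64}]
[]
```

View pics/t3.png

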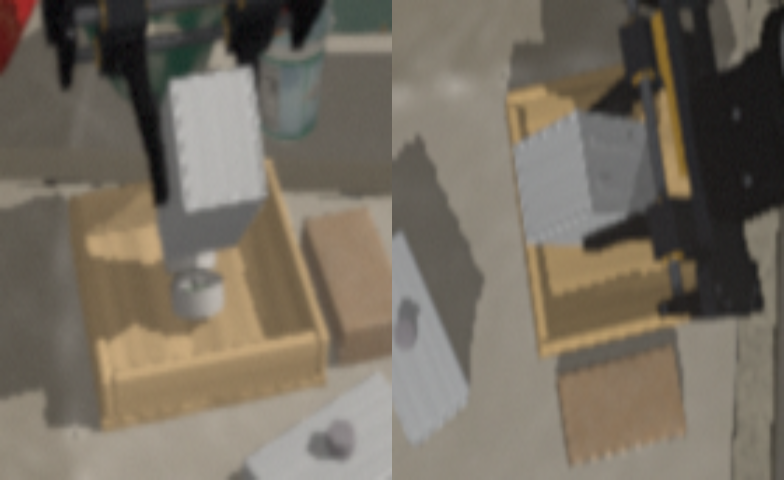

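Emit:
jog_arm(increments=[{"tx": 4, "ty": 0, "tz": -4, "wx": 0, "wy": 0, "wz": 0, "gripper": 0.4}, {"tx": 11, "ty": 0, "tz": -10, "wx": 0, "wy": 0, "wz": 0, "gripper": 0.4}, {"tx": 18, "ty": 0, "tz": -17, "wx": 0, "wy": 0, "wz": 0, "gripper": 0.4}, {"tx": 25, "ty": 0, "tz": -23, "wx": 0, "wy": 0, "wz": 0, "gripper": 0.4}, {"tx": 29, "ty": 0, "tz": -27, "wx": 0, "wy": 0, "wz": 0, "gripper": 0.4}])

```text
time: 6.88
position: [0.4411, 0.1706, 0.1427]
tool_rot: [-1.544, -1.871, -0.674]
ft_force: [0.3, 0.2, -2.0]
grip_width: 0.622
grip_force: 25.0
```

```bash
python3 h.py .444 .157 .15 101 20
python3 - <<'E'
from h import *
import cv2
r=vision.get_image('side'); a=cv2.resize(r['color'][80:200,190:330],None,fx=2.8,fy=4)
print(vision.spot_in('side','candle_1')[:4],vision.spot_in('side','tray')[:1])
q=vision.get_image('wrist'); b=cv2.resize(q['color'],(520,390));b=cv2.copyMakeBorder(b,0,90,0,0,0)[:,:400]
print(vision.spot_in('wrist','candle_1')[:4])
cv2.imwrite('pics/t4.png',np.hstack([a,b]))
E
```

```text
6.88 pos [0.4411 0.1706 0.1427] w 0.622 q [-0.36  0.22  0.54  2.04 -0.87  1.4   0.76] F [ 0.3  0.2 -2. ]
mm [-12.7   0.3   1.8] rv [ 0.003 -0.471 -0.   ]
[{'bbox': [253.6, 152.5, 270.5, 167.0], 'conf': 0.65}, {'bbox': [246.9, 142.8, 269.7, 153.5], 'conf': 0.59}] [{'bbox': [215.7, 119.3, 306.1, 189.4], 'conf': 0.58}]
[]
```

View pics/t4.png

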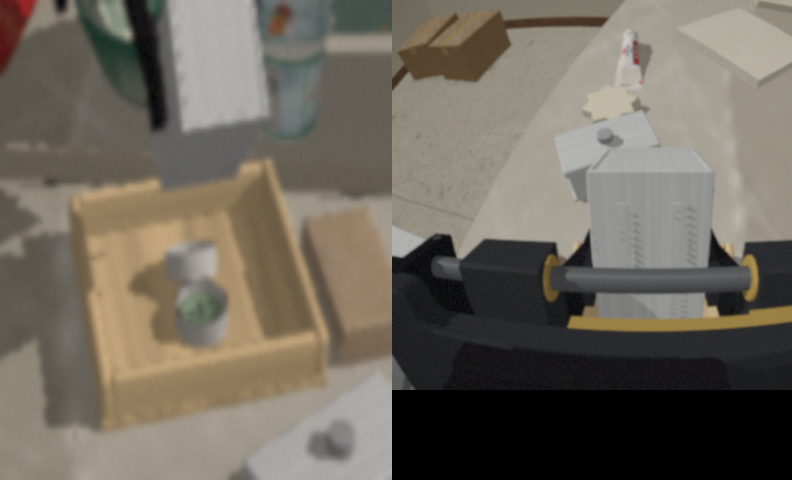

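Emit:
jog_arm(increments=[{"tx": -3, "ty": 0, "tz": 0, "wx": 0, "wy": -0.09, "wz": 0, "gripper": 0.4}, {"tx": -5, "ty": 0, "tz": 1, "wx": 0, "wy": -0.19, "wz": 0, "gripper": 0.4}, {"tx": -8, "ty": 0, "tz": 1, "wx": 0, "wy": -0.29, "wz": 0, "gripper": 0.4}, {"tx": -11, "ty": 0, "tz": 2, "wx": 0, "wy": -0.38, "wz": 0, "gripper": 0.4}, {"tx": -13, "ty": 0, "tz": 2, "wx": 0, "wy": -0.47, "wz": 0, "gripper": 0.4}])

```text
time: 7.55
position: [0.4416, 0.1631, 0.1298]
tool_rot: [-1.82, -2.203, -0.319]
ft_force: [-0.6, 1.2, -3.1]
grip_width: 0.615
grip_force: 25.0
```

```bash
python3 h.py .46 .20 .145 93 0
```

```text
7.55 pos [0.4416 0.1631 0.1298] w 0.615 q [-0.59  0.01  0.45  2.05 -0.39  1.13  0.23] F [-0.6  1.2 -3.1]
mm [29.6 25.  14.7] rv [-0.023 -0.346  0.136]
```

Emit:
jog_arm(increments=[{"tx": 4, "ty": 3, "tz": 2, "wx": 0, "wy": -0.07, "wz": 0.02, "gripper": 0.4}, {"tx": 10, "ty": 8, "tz": 5, "wx": -0.01, "wy": -0.14, "wz": 0.05, "gripper": 0.4}, {"tx": 16, "ty": 14, "tz": 8, "wx": -0.01, "wy": -0.21, "wz": 0.08, "gripper": 0.4}, {"tx": 23, "ty": 20, "tz": 11, "wx": -0.02, "wy": -0.28, "wz": 0.11, "gripper": 0.4}, {"tx": 30, "ty": 25, "tz": 15, "wx": -0.023, "wy": -0.346, "wz": 0.136, "gripper": 0.4}])

```text
time: 7.97
position: [0.4595, 0.2013, 0.126]
tool_rot: [-2.163, -2.276, 0.001]
ft_force: [-0.1, 0.6, -3.3]
grip_width: 0.618
grip_force: 25.0
```

```bash
python3 h.py .507 .361 .14 60.5 0
```

```text
7.97 pos [0.4595 0.2013 0.126 ] w 0.618 q [-0.76  0.08  0.31  1.94 -0.03  1.13 -0.39] F [-0.1  0.6 -3.3]
mm [157.1  55.6   5. ] rv [-0.002 -0.     0.566]
```

Remaining: 157, 56 mm and 0.566 rad; 5 rows at about 33 mm, then descend.

Emit:
jog_arm(increments=[{"tx": 28, "ty": 10, "tz": 1, "wx": 0, "wy": 0, "wz": 0.1, "gripper": 0.4}, {"tx": 62, "ty": 22, "tz": 2, "wx": 0, "wy": 0, "wz": 0.22, "gripper": 0.4}, {"tx": 98, "ty": 35, "tz": 3, "wx": 0, "wy": 0, "wz": 0.34, "gripper": 0.4}, {"tx": 132, "ty": 47, "tz": 4, "wx": 0, "wy": 0, "wz": 0.46, "gripper": 0.4}, {"tx": 157, "ty": 56, "tz": 5, "wx": 0, "wy": 0, "wz": 0.566, "gripper": 0.4}])

```text
time: 8.38
position: [0.5065, 0.3641, 0.1201]
tool_rot: [-2.711, -1.577, 0.003]
ft_force: [0.3, 0.6, -1.9]
grip_width: 0.616
grip_force: 25.0
```

Emit:
jog_arm(increments=[{"tx": 0, "ty": 0, "tz": 0, "wx": 0, "wy": 0, "wz": 0, "gripper": 0.4}, {"tx": 0, "ty": 0, "tz": 14, "wx": 0, "wy": 0, "wz": 0, "gripper": 0.4}, {"tx": 0, "ty": 0, "tz": 38, "wx": 0, "wy": 0, "wz": 0, "gripper": 0.4}, {"tx": 0, "ty": 0, "tz": 62, "wx": 0, "wy": 0, "wz": 0, "gripper": 0.4}, {"tx": 0, "ty": 0, "tz": 80, "wx": 0, "wy": 0, "wz": 0, "gripper": 0.4}])

```text
time: 8.8
position: [0.5057, 0.3595, 0.0385]
tool_rot: [-2.709, -1.583, 0.007]
ft_force: [0.5, -0.1, -1.8]
grip_width: 0.617
grip_force: 25.0
```

```bash
python3 h.py .507 .361 .0375 60.5 0
```

```text
8.8 pos [0.5057 0.3595 0.0385] w 0.617 q [-0.88  0.42  0.28  1.73 -0.13  1.02 -1.07] F [ 0.5 -0.1 -1.8]
mm [ 1.9  0.5 20. ] rv [-0.005  0.002  0.002]
```

Emit:
jog_arm(increments=[{"tx": 0, "ty": 0, "tz": 6, "wx": -0.005, "wy": 0, "wz": 0, "gripper": 0.4}, {"tx": 0, "ty": 0, "tz": 11, "wx": -0.005, "wy": 0, "wz": 0, "gripper": 0.4}, {"tx": 0, "ty": 0, "tz": 15, "wx": -0.005, "wy": 0, "wz": 0, "gripper": 0.4}, {"tx": 0, "ty": 0, "tz": 18, "wx": -0.005, "wy": 0, "wz": 0, "gripper": 0.4}, {"tx": 0, "ty": 0, "tz": 19, "wx": -0.005, "wy": 0, "wz": 0, "gripper": 0.4}])

```text
time: 9.22
position: [0.508, 0.3611, 0.023]
tool_rot: [2.712, 1.585, 0.006]
ft_force: [-0.8, -0.0, -1.4]
grip_width: 0.62
grip_force: 25.0
```

Emit:
jog_arm(increments=[{"tx": 0, "ty": 0, "tz": 0, "wx": 0, "wy": 0, "wz": 0, "gripper": 0.4}, {"tx": 0, "ty": 0, "tz": 0, "wx": 0, "wy": 0, "wz": 0, "gripper": 0.4}, {"tx": 0, "ty": 0, "tz": 0, "wx": 0, "wy": 0, "wz": 0, "gripper": 0.4}, {"tx": 0, "ty": 0, "tz": 0, "wx": 0, "wy": 0, "wz": 0, "gripper": 0.4}, {"tx": 0, "ty": 0, "tz": 0, "wx": 0, "wy": 0, "wz": 0, "gripper": 0.4}])

```text
time: 9.63
position: [0.5078, 0.3609, 0.0228]
tool_rot: [2.712, 1.585, 0.006]
ft_force: [-0.6, 0.6, -2.0]
grip_width: 0.621
grip_force: 25.0
```

Emit:
jog_arm(increments=[{"tx": 0, "ty": 0, "tz": 1, "wx": 0, "wy": 0, "wz": 0, "gripper": 0.4}, {"tx": 0, "ty": 0, "tz": 2, "wx": 0, "wy": 0, "wz": 0, "gripper": 0.4}, {"tx": 0, "ty": 0, "tz": 3, "wx": 0, "wy": 0, "wz": 0, "gripper": 0.4}, {"tx": 0, "ty": 0, "tz": 4, "wx": 0, "wy": 0, "wz": 0, "gripper": 0.4}, {"tx": 0, "ty": 0, "tz": 4, "wx": 0, "wy": 0, "wz": 0, "gripper": 0.4}])

```text
time: 10.05
position: [0.5076, 0.3608, 0.0187]
tool_rot: [2.712, 1.584, 0.004]
ft_force: [-1.1, 0.2, 0.8]
grip_width: 0.618
grip_force: 25.0
```

Emit:
jog_arm(increments=[{"tx": 0, "ty": 0, "tz": 0, "wx": 0, "wy": 0, "wz": 0, "gripper": 0.7}, {"tx": 0, "ty": 0, "tz": 0, "wx": 0, "wy": 0, "wz": 0, "gripper": 0.9}, {"tx": 0, "ty": 0, "tz": 0, "wx": 0, "wy": 0, "wz": 0, "gripper": 1}, {"tx": 0, "ty": 0, "tz": 0, "wx": 0, "wy": 0, "wz": 0, "gripper": 1}, {"tx": 0, "ty": 0, "tz": 0, "wx": 0, "wy": 0, "wz": 0, "gripper": 1}])

```text
time: 10.47
position: [0.5077, 0.3609, 0.0186]
tool_rot: [2.712, 1.585, 0.005]
ft_force: [0.2, 0.4, -0.3]
grip_width: 0.911
grip_force: 0.0
```

Emit:
jog_arm(increments=[{"tx": 0, "ty": 0, "tz": -5, "wx": 0, "wy": 0, "wz": 0, "gripper": 1}, {"tx": 0, "ty": 0, "tz": -20, "wx": 0, "wy": 0, "wz": 0, "gripper": 1}, {"tx": 0, "ty": 0, "tz": -45, "wx": 0, "wy": 0, "wz": 0, "gripper": 1}, {"tx": 0, "ty": 0, "tz": -80, "wx": 0, "wy": 0, "wz": 0, "gripper": 1}, {"tx": 0, "ty": 0, "tz": -120, "wx": 0, "wy": 0, "wz": 0, "gripper": 1}])

```text
time: 10.88
position: [0.506, 0.3597, 0.1383]
tool_rot: [2.711, 1.584, -0.001]
ft_force: [0.6, 0.4, -0.4]
grip_width: 1.0
grip_force: 0.0
```

```bash
python3 h.py .507 .361 .0375 60.5 0
python3 - <<'E'
from h import *
import cv2
r=vision.get_image('side'); cv2.imwrite('pics/s5.png',cv2.resize(r['color'][100:300,150:400],None,fx=3,fy=3))
print(vision.spot_in('side','candle_1')[:4],vision.spot_in('side','caddy')[:1])
E
```

```text
10.88 pos [0.506  0.3597 0.1383] w 1.0 q [-0.9   0.32  0.29  1.64 -0.1   1.2  -1.1 ] F [ 0.6  0.4 -0.4]
mm [1.700e+00 1.000e-01 1.198e+02] rv [0.001 0.001 0.002]
[] [{'bbox': [196.0, 191.3, 259.1, 268.8], 'conf': 0.8}]
```

View pics/s5.png

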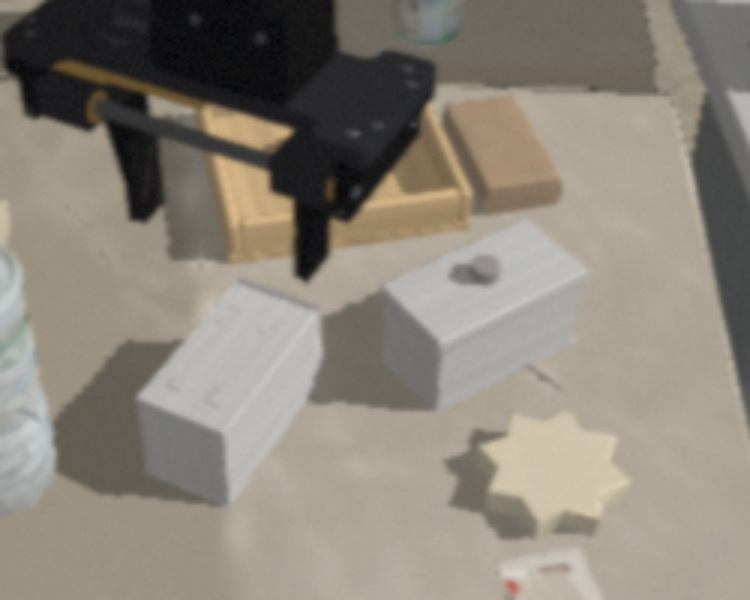

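The caddy stands upright on the table at crop pixel (230, 390) and the gripper is clear of it. The hand hides the candles here, but the previous view showed both in the tray.

```bash
python3 -c "
from bench import ctrl;print(ctrl.close_job())"
```

```text
the job is handed in; nothing more can be done
None
```

Both tea lights slid out into the tray, the caddy is standing upright on the table outside it with the gripper released and clear, and I handed the job in at about 11 s of the 48 s allowed.

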